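# Dim the lamp, free the culture box cover and hold it open

## Robot

A 6-joint arm with a two-finger parallel gripper is mounted at the origin on the work surface. World frame = base frame: x ahead of the robot, y to its left, z up, the work surface at z = 0. Lengths are in m, angles in rad, forces in N, time in s.
With the tool pointing down it reaches from about 0.25 to 0.85 m from the base axis. Payload 12.5 kg.
Tool frame: the origin (TCP) lies between the finger pads; the fingertips stand 11 mm ahead of it and the grasp point (between the pads) lies 8 mm behind it (r.finger_overhang is the z of the fingertips in the tool frame, in m); z points along the fingers, x is the direction in which the jaws open and shut, and the axes are right-handed (so a half turn about z gives the same grasp; the last joint's range is limited). The gripper opens to 93 mm and grips with 3 to 60 N. Pads are 15 mm wide; open, the fingers measure 128 mm over their backs; the gripper's body (75 mm by 188 mm) begins 65 mm behind the grasp point.
Start: joints at [-1.215, 0.351, 1.652, -0, 1.139, -0.085], TCP at [0.235, -0.497, 0.23] pointing down, gripper open.
Joint ranges: [-2.75, 2.75], [-0.79, 2.1], [0.01, 2.65], [-1.57, 4.71], [0.07, 3.14], [-2.87, 2.87]. Speed limits (rad/s): [2.22, 2.22, 2.79, 3.14, 3.14, 3.14].

## Interface

Orientations are given as a unit quaternion [x, y, z, w].
In Python, from plant import r, hand, ik, imaging gives the robot as it stands. Calls block until the motion is done:
- r.goto(position, orientation): joint-space move of the TCP to a pose.
- r.movel(position, attitude=None, max_speed=0.15, contact_N=None): straight line of the TCP; attitude=None keeps the orientation; max_speed is the mean speed in m/s. With contact_N (N) it stops when the force on the tool has changed by that much, and returns True; else False.
- r.move_j(angles): joint-space move.
- hand.set_gripper(opening, f_grip=None): finger opening in m; f_grip is the grip in N (None keeps the last); returns when the fingers have stopped.
- r.dwell(seconds).
- ik(position, orientation): joint angles nearest the present ones, or None.
- imaging.get_image(name): name is "side" or "top" or "wrist"; returns (picture, depth): 400x640x3 uint8, blue, green, red; 400x640 float32, m along the optical axis (not along the pixel's ray), 0 where there is no reading.
- imaging.calibration(name): a dict with "camera_matrix" (3x3 intrinsics, pixels), "xyz" and "attitude" of the camera in the world; the wrist camera has in their place "mount" (4x4, takes a point from camera to tool coordinates, whose origin is the TCP and whose axes are the tool frame's). Camera axes: x right, y down, z forward; pixel columns grow to the right and rows downward; lengths in m; the calibration is good to about 2 mm. A picture is of the moment at which its call begins: read the wrist's pose just before it. calibration takes no time and is no camera call.
A pose or a line that the arm cannot do raises r.MotionError and nothing moves.
- r.job_done(): hands the job in, once; it reports no verdict.
Trained networks look in the newest picture that a camera, given by its name, has taken for a name from the list of things; names that differ only in an ending like _2 or _b are one class to them, and where a whole thing is asked for, a point or a joint stands for the part that bears it (a point fixed in the world has none). Each returns a list of dicts, best first, with "confidence" (0 to 1); they miss things now and then, are a little off and sometimes report something else, mostly with a low value. They report only what shows in the picture. A call takes as long as a camera call.
- imaging.trace(camera, target): "mask" (400x640 bool, what is visible of it) and "extent" ([left, top, width, height] in pixels, round what is visible of it).
- imaging.mark_of(camera, target): "pixel" ([column, row] in pixels: a listed point, or the origin of a listed thing).
Readings, each from a call of its own:
- r.read_t(): time.
- r.read_qpos(): joint angles.
- r.read_qd(): joint speeds.
- r.read_joint_efforts(): joint torques, N m.
- r.read_eef_pos(): TCP position.
- r.read_orientation(): TCP orientation.
- r.read_force(): force on the tool from outside, world axes, zero at the start.
- r.read_wrist_torque(): the same for the moment, N m.
- r.read_width(): finger opening in m.
Only numpy, scipy, OpenCV 4.12 (cv2) and the standard library are available. Lean on these libraries where they do the work, as an engineer would, in place of code of your own. Each camera call takes 0.05 s, during which the arm holds its last target.

## Task

The culture in the box dislikes bright light, so first bring the orange dimmer lever of the lamp unit to stand upright (half brightness) and leave it there. Then, before touching the red release, give the amber cover of the culture box a gentle tug upward by its black handle to find out if its hidden catch has caught; if it will not lift, slide the red release fully home to free it, never forcing the caught cover. Raise the cover to at least 45 degrees and finish holding it open there by the gripper, with the other things on the bench left where they are.

Things in the scene. Friction and masses are not known exactly. Their poses are not given: they have to be found in the camera images.
- culture_box: white plastic box, 180 (x) by 220 (y) by 72 tall, open on top under an amber hinged cover, fixed to the table. Origin: centre of its underside; x points to the back (hinge side), y to its left, z up. A dish with a soil specimen lies inside.
- catch: grey catch housing on the box's front, same frame as the box: spans x -145 to -90, y -120 to +60, z 0 to 66. Inside, unseen, a bolt may or may not hold the cover's tongue; nothing outside shows which. If caught, the cover lifts 0.01 rad, then a stiff spring stops it (under 0.03 rad at 15 N); over 40 N on the catch damages it, a 5 to 15 N pull at the handle is enough to tell. A bolt slid clear stays clear.
- cover (a joint): angle of the amber cover, rad: 0 shut, grows as it opens upward, stop at 1.3. Free, it lifts with 1 to 3 N at the handle and falls shut when let go. Plate 6 thick, 222 wide (y), 185 from hinge to front edge, top face at z 80 when shut; a front tongue 44 wide reaches 32 further over the catch housing.
- cover_hinge (a point): point on the cover's hinge axis, at the middle of the box's back edge: box frame x +90, y 0, z +74. The hinge axis is along the box's y. The x, y, z axes of this point turn with the cover.
- cover_handle (a point): centre of the black handle, a lying round bar 18 in diameter, 30 long along the box's y, 30 above the cover's top face on a stem 10 by 12. In the cover's frame it is 165 in front of the hinge axis and 36 above it (shut: box frame x -75, y 0, z +110). Can be pinched from above by its flat ends (30 apart); turns between the fingers as the cover opens.
- release (a joint): position of the red release fin, m: 0 at the start, 0.016 at its far stop. It slides along the box's +y (to the box's left, towards the handle's middle line), takes about 3 to 5 N and stays where it is left. From 0.013 on the bolt is certainly clear.
- release_fin (a point): grip point of the red release fin, 10 below its top: the fin is 16 (x) by 10 (y), stands 32 above the catch housing (top at z 98), at box frame x -120, y -85 at the start. It can be pinched along y, or pushed from its -y side.
- lamp: grey lamp unit, 140 (x) by 120 (y) by 55 tall, fixed to the table, with a dimmer lever on top and a short bent gooseneck lamp at its back, up to 125 tall. Origin: centre of its underside, x to the back, z up. Two green marks beside the lever's foot show where it stands upright.
- dimmer (a joint): angle of the dimmer lever, rad: 0 upright, negative leaning to the unit's front (-x of the unit; brighter), positive leaning to its back; stops at -0.75 and +0.75. It moves stiffly (about 2 N at the knob) and stays where it is left.
- dimmer_knob (a point): centre of the orange knob at the lever's end: a lying cylinder 20 in diameter, 24 long along the unit's y, 80 from the pivot. It can be pinched from above by its flat ends (24 apart) and turns between the fingers. The axes turn with the lever.
- dimmer_pivot (a point): point on the lever's pivot axis (along the unit's y), unit frame x -20, y 0, z +55.
- dish_a: a shut glass culture dish, 94 wide, 18 tall (mm), a bystander to be left alone; origin at its underside's centre.
- dish_b: a shut glass culture dish, 94 wide, 18 tall (mm), a bystander to be left alone; origin at its underside's centre.
- dish_c: a shut glass culture dish, 94 wide, 18 tall (mm), a bystander to be left alone; origin at its underside's centre.
- beaker: an empty glass beaker, 68 wide, 85 tall (mm), a bystander to be left alone; origin at its underside's centre.
- jar: an amber glass jar with a white cap, 60 wide, 80 tall (mm), a bystander to be left alone; origin at its underside's centre.
- rock: a brown soil specimen, 62 wide, 36 tall (mm), a bystander to be left alone; origin at its underside's centre.
- spatula: a steel lab spatula, 190 long, lying flat (mm), a bystander to be left alone; origin at its underside.

How it is judged:
By the outcome, as a careful person would: the job done as asked, in the order asked, and still so for the second after the job is handed in, while the arm keeps its last pose, push and grip.
It also fails if it takes over 72 s, if anything falls off the work surface, if the arm or the gripper's body presses on something with over 40 N, if the wrist force passes 120 N, or if a joint passes its speed limit or range.

## Working session

There is one attempt and no reset: what is moved stays moved. The work goes in short steps, each a Python script; the robot and the scene stay as the last script left them, time stands still between calls to the robot, and variables do not carry over. Pictures are saved under pics/ and viewed, and the job is handed in when it is done.

```bash
ls; mkdir -p pics; cat > h.py <<'E'
import numpy as np, cv2
from scipy.spatial.transform import Rotation as R
from plant import r, hand, ik, imaging
def K(n): return np.array(imaging.calibration(n)["camera_matrix"])
def pose(n):
    c=imaging.calibration(n)
    if n=="wrist":
        T=np.eye(4);T[:3,:3]=R.from_quat(r.read_orientation()).as_matrix();T[:3,3]=r.read_eef_pos()
        return T@np.array(c["mount"])
    T=np.eye(4);a=np.array(c["attitude"])
    T[:3,:3]=a if a.shape==(3,3) else R.from_quat(a).as_matrix();T[:3,3]=c["xyz"];return T
def cloud(n,depth,T):
    k=K(n);v,u=np.mgrid[0:depth.shape[0],0:depth.shape[1]]
    p=np.stack([(u-k[0,2])/k[0,0]*depth,(v-k[1,2])/k[1,1]*depth,depth],-1)
    return p@T[:3,:3].T+T[:3,3]
def proj(n,P,T):
    p=(np.asarray(P)-T[:3,3])@T[:3,:3];q=p@K(n).T;return q[...,:2]/q[...,2:]
E
python3 - <<'E'
from h import *
for n in ("side","top","wrist"):
    T=pose(n);im,d=imaging.get_image(n);cv2.imwrite(f"pics/{n}0.png",im);np.savez(f"{n}0.npz",im=im,d=d,T=T)
    print(n,T.round(3).tolist(),K(n).round(1).tolist())
for n in ("top","side"):
    for t in ("culture_box","cover_handle","cover_hinge","release_fin","lamp","dimmer_knob","dimmer_pivot"):
        print(n,t,[(np.round(x["pixel"],1).tolist(),round(x["confidence"],2)) for x in imaging.mark_of(n,t)][:3])
print(r.read_t(),r.read_force())
E
```

```text
pics
side [[0.983, -0.097, 0.154, 0.275], [-0.181, -0.611, 0.77, -1.449], [0.019, -0.785, -0.619, 1.25], [0.0, 0.0, 0.0, 1.0]] [[509.4, 0.0, 322.4], [0.0, 509.4, 186.5], [0.0, 0.0, 1.0]]
top [[0.023, -0.99, 0.14, 0.365], [-1.0, -0.024, -0.003, 0.023], [0.006, -0.14, -0.99, 1.565], [0.0, 0.0, 0.0, 1.0]] [[496.2, 0.0, 322.5], [0.0, 496.2, 199.1], [0.0, 0.0, 1.0]]
wrist [[0.427, -0.872, -0.238, 0.299], [-0.904, -0.412, -0.112, -0.466], [-0.0, 0.263, -0.965, 0.384], [0.0, 0.0, 0.0, 1.0]] [[289.4, 0.0, 319.3], [0.0, 289.4, 200.2], [0.0, 0.0, 1.0]]
top culture_box [([382.6, 194.8], 0.68)]
top cover_handle [([378.8, 213.1], 0.87), ([397.4, 164.7], 0.29)]
top cover_hinge [([397.5, 162.6], 0.58)]
top release_fin []
top lamp [([274.6, 209.3], 0.75)]
top dimmer_knob [([269.9, 221.9], 0.58)]
top dimmer_pivot [([274.6, 217.5], 0.57)]
side culture_box [([342.2, 236.1], 0.66)]
side cover_handle [([319.8, 211.5], 0.89), ([299.5, 154.0], 0.57)]
side cover_hinge [([369.0, 224.9], 0.75)]
side release_fin [([310.9, 179.6], 0.63), ([303.8, 229.3], 0.48), ([377.1, 290.3], 0.2)]
side lamp [([310.6, 180.1], 0.64)]
side dimmer_knob [([301.1, 167.2], 0.68), ([300.1, 155.3], 0.41)]
side dimmer_pivot [([300.9, 167.1], 0.65)]
0.85 [-0.70715255 -0.47295191  0.3626582 ]
```

View pics/top0.png

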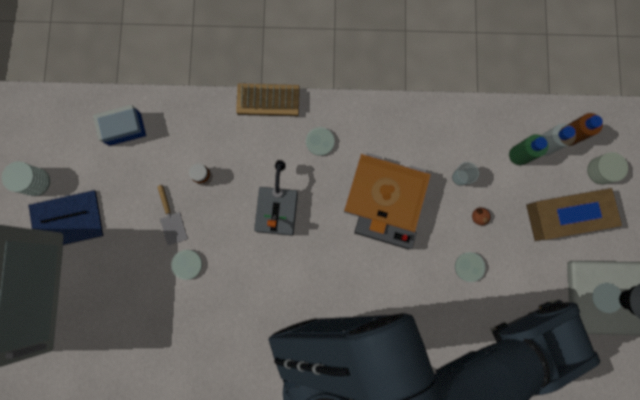

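View pics/side0.png

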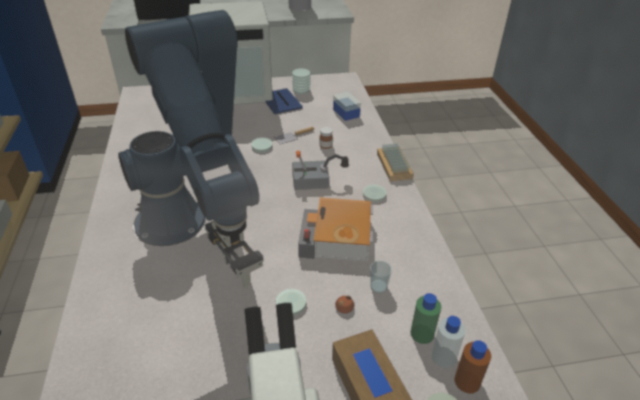

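```bash
python3 - <<'E'
import cv2
im=cv2.imread("pics/side0.png")[110:330,230:450]
cv2.imwrite("pics/side0c.png",cv2.resize(im,None,fx=2.7,fy=2.7,interpolation=cv2.INTER_CUBIC))
im=cv2.imread("pics/top0.png")[130:270,220:440]
cv2.imwrite("pics/top0c.png",cv2.resize(im,None,fx=3.6,fy=3.6,interpolation=cv2.INTER_CUBIC))
E
```

```text
(no output)
```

The top view shows the box at about (388,195) with its handle near (380,214) and the red fin near (406,237). The lamp is at about (276,210), with its knob at (272,224). The dishes are well clear. Next I'll fit rough poses from depth.

View pics/top0c.png

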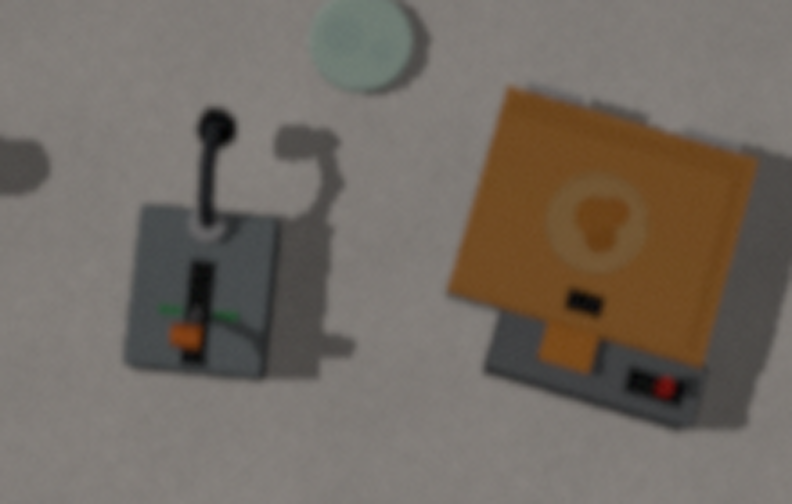

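```bash
python3 - <<'E'
from h import *
z=np.load("top0.npz");C=cloud("top",z["d"],z["T"])
for u,v in [(362,157),(431,173),(416,235),(347,207),(388,165),(378,213),(404,238),(257,187),(298,190),(295,233),(256,230),(272,224),(276,210),(280,166)]:
    print((u,v),C[v,u].round(3))
# plate of the cover
hsv=cv2.cvtColor(z["im"],cv2.COLOR_BGR2HSV)
m=(abs(C[...,2]-0.08)<.02)&(hsv[...,1]>120)&(C[...,1]<-0.0)&(C[...,1]>-.4)&(C[...,0]<.7)
print(m.sum(),C[m].mean(0)); print(cv2.minAreaRect(C[m][:,:2].astype(np.float32)))
m=(abs(C[...,2]-0.055)<.008)&(C[...,1]<.3)&(C[...,1]>0.03)&(C[...,0]<.5)&(C[...,0]>.2)
print(m.sum(),C[m].mean(0)); print(cv2.minAreaRect(C[m][:,:2].astype(np.float32)))
E
```

```text
(362, 157) [ 0.706 -0.099  0.084]
(431, 173) [ 0.678 -0.327  0.005]
(416, 235) [ 0.479 -0.28  -0.002]
(347, 207) [ 0.552 -0.056  0.082]
(388, 165) [ 0.685 -0.179  0.079]
(378, 213) [ 0.532 -0.146  0.115]
(404, 238) [ 0.462 -0.225  0.095]
(257, 187) [0.62  0.228 0.001]
(298, 190) [ 0.613  0.097 -0.001]
(295, 233) [ 0.476  0.102 -0.002]
(256, 230) [0.478 0.218 0.062]
(272, 224) [0.489 0.161 0.148]
(276, 210) [0.541 0.16  0.056]
(280, 166) [0.669 0.149 0.099]
4369 [ 0.59365135 -0.17831273  0.07963586]
((0.584194540977478, -0.17311766743659973), (0.2197839319705963, 0.21782535314559937), 74.08942413330078)
347 [0.48410986 0.16145055 0.0550106 ]
((0.48390546441078186, 0.16579440236091614), (0.11905134469270706, 0.03168601915240288), 89.56458282470703)
```

The close-up shows the knob at crop (185,335), in front of the green marks at (170,310) and (232,316), so the lever leans forward. The red fin is at crop (665,387), at the robot's right. Next is a wrist view from over the lamp.

```bash
cat >> h.py <<'E'
def down(yaw):
    # tool x = (cos,sin) in world, z down
    x=np.array([np.cos(yaw),np.sin(yaw),0]);z=np.array([0,0,-1.]);y=np.cross(z,x)
    return R.from_matrix(np.stack([x,y,z],1)).as_quat()
def cloudshot(n,f):
    T=pose(n);im,d=imaging.get_image(n);cv2.imwrite(f"pics/{f}.png",im);np.savez(f"{f}.npz",im=im,d=d,T=T)
    return im,cloud(n,d,T),T
def marks(n,ts,C):
    for t in ts:
        for x in imaging.mark_of(n,t)[:2]:
            u,v=np.round(x["pixel"]).astype(int)
            print(n,t,(u,v),round(x["confidence"],2),C[min(max(v,0),399),min(max(u,0),639)].round(3))
E
python3 - <<'E'
from h import *
print(np.array(imaging.calibration("wrist")["mount"]).round(3).tolist(), R.from_quat(r.read_orientation()).as_matrix().round(2).tolist())
for p in ([.42,.16,.28],[.46,-.2,.28]):
  for a in (np.pi/2,-np.pi/2):
    j=ik(p,down(a)); print(a,None if j is None else np.round(j,2))
E
```

```text
[[1.0, 0.0, 0.001, -0.001], [-0.0, 0.965, 0.263, -0.072], [-0.001, -0.263, 0.965, -0.155], [0.0, 0.0, 0.0, 1.0]] [[0.43, -0.9, 0.0], [-0.9, -0.43, 0.0], [-0.0, -0.0, -1.0]]
1.5707963267948966 [ 0.26  0.11  1.83 -0.    1.2  -1.31]
-1.5707963267948966 [ 0.26  0.11  1.83 -0.    1.2   1.83]
1.5707963267948966 [-0.5   0.21  1.71 -0.    1.22 -2.07]
-1.5707963267948966 [-0.5   0.21  1.71 -0.    1.22  1.07]
```

```bash
python3 - <<'E'
from h import *
r.goto([.54,.16,.33],down(-np.pi/2))
im,C,T=cloudshot("wrist","w1")
marks("wrist",("lamp","dimmer_knob","dimmer_pivot"),C)
print(r.read_t())
E
```

```text
wrist lamp (np.int64(320), np.int64(162)) 0.85 [0.553 0.158 0.056]
wrist lamp (np.int64(599), np.int64(60)) 0.55 [ 0.687 -0.2    0.079]
wrist dimmer_knob (np.int64(320), np.int64(220)) 0.74 [0.492 0.159 0.14 ]
wrist dimmer_knob (np.int64(406), np.int64(7)) 0.71 [0.767 0.037 0.019]
wrist dimmer_pivot (np.int64(317), np.int64(184)) 0.71 [0.521 0.163 0.063]
3.6417
```

View pics/w1.png

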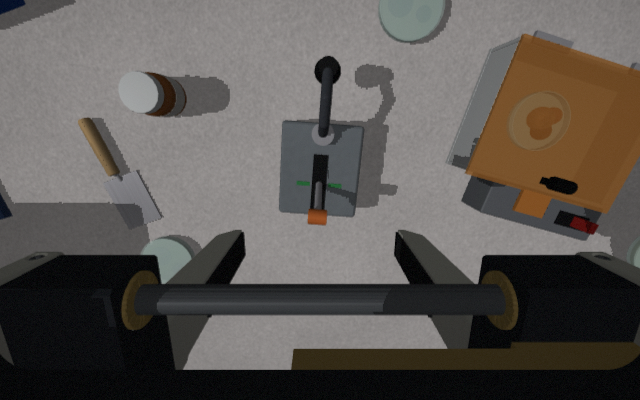

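The lamp is in the centre, with its top face roughly from (282,121) to (360,215), green marks at (303,184) and (334,185), and the knob at (318,217). I'll fit the lamp frame and knob now, plus the box from the top cloud.

```bash
python3 - <<'E'
from h import *
for f,n in (("w1","wrist"),("top0","top")):
    z=np.load(f+".npz");im=z["im"];C=cloud(n,z["d"],z["T"]);hsv=cv2.cvtColor(im,cv2.COLOR_BGR2HSV)
    X,Y,Z=C[...,0],C[...,1],C[...,2]
    lamp=(X>.4)&(X<.7)&(Y>.08)&(Y<.25)
    for nm,m in (("top",lamp&(abs(Z-.055)<.007)),("orange",lamp&(hsv[...,0]<22)&(hsv[...,1]>130)&(Z>.08)),("green",lamp&(hsv[...,0]>40)&(hsv[...,0]<85)&(hsv[...,1]>110)&(abs(Z-.056)<.01))):
        P=C[m]
        if len(P)<3: print(f,nm,len(P)); continue
        print(f,nm,len(P),P.mean(0).round(4),P.min(0).round(3),P.max(0).round(3),[np.round(q,3).tolist() if not np.isscalar(q) else round(q,1) for q in cv2.minAreaRect(P[:,:2].astype(np.float32))])
        if nm=="green":
            for s in (P[:,1]>P[:,1].mean(),P[:,1]<P[:,1].mean()): print("   ",P[s].mean(0).round(4))
E
```

```text
w1 top 6540 [0.5422 0.159  0.0552] [0.467 0.095 0.049] [0.612 0.223 0.06 ] [[0.54, 0.159], [0.12, 0.14], 85.7]
w1 orange 7997 [0.5602 0.1332 0.4202] [0.485 0.084 0.097] [0.673 0.229 0.485] [[0.575, 0.149], [0.116, 0.16], 46.7]
w1 green 90 [0.5199 0.1597 0.0567] [0.515 0.128 0.055] [0.525 0.193 0.058] [[0.519, 0.161], [0.066, 0.006], 85.8]
    [0.522  0.1847 0.0566]
    [0.5181 0.1368 0.0567]
top0 top 1540 [0.5383 0.1614 0.0551] [0.468 0.097 0.048] [0.612 0.225 0.062] [[0.539, 0.162], [0.12, 0.14], 85.5]
top0 orange 57 [0.4965 0.1642 0.1364] [0.484 0.143 0.093] [0.668 0.177 0.148] [[0.576, 0.16], [0.024, 0.184], 86.7]
top0 green 3 [0.5184 0.1384 0.0595] [0.517 0.134 0.055] [0.519 0.144 0.064] [[0.518, 0.139], [0.009, 0.002], 88.5]
    [0.5193 0.1435 0.0592]
    [0.5179 0.1358 0.0596]
```

```bash
python3 - <<'E'
from h import *
yaw=np.deg2rad(-4.4);ux=np.array([np.cos(yaw),np.sin(yaw)]);uy=np.array([-ux[1],ux[0]]);piv=np.array([.54,.16])-.02*ux
print("piv",piv)
for f,n in (("w1","wrist"),("top0","top")):
    z=np.load(f+".npz");im=z["im"];C=cloud(n,z["d"],z["T"]);hsv=cv2.cvtColor(im,cv2.COLOR_BGR2HSV)
    X,Y,Z=C[...,0],C[...,1],C[...,2]
    m=(X>.43)&(X<.58)&(Y>.12)&(Y<.2)&(hsv[...,0]<22)&(hsv[...,1]>130)&(Z>.1)&(Z<.17)
    P=C[m];q=(P[:,:2]-piv)
    a,b=q@ux,q@uy
    print(f,len(P),"ux",np.percentile(a,[2,50,98]).round(4),"uy",np.percentile(b,[2,50,98]).round(4),"z",np.percentile(P[:,2],[2,50,98]).round(4))
E
```

```text
piv [0.52005894 0.16153438]
w1 267 ux [-0.0337 -0.0238 -0.0176] uy [-0.0121 -0.0006  0.0102] z [0.129  0.1388 0.141 ]
top0 55 ux [-0.0355 -0.0272 -0.0165] uy [-0.0105  0.0016  0.0129] z [0.1183 0.1392 0.1456]
```

```bash
cat >> h.py <<'E'
LY=np.deg2rad(-4.4);lx=np.array([np.cos(LY),np.sin(LY)]);piv=np.array([.52006,.1611])
def knobpos(a,dz=0): # TCP for knob centre at lever angle a
    c=piv+.08*np.sin(a)*lx
    return [c[0],c[1],.055+.08*np.cos(a)-.008+dz]
E
python3 - <<'E'
from h import *
q=down(LY-np.pi/2)
hand.set_gripper(.05,20)
r.goto(knobpos(-.325,.08),q)
f0=r.read_force()
print(r.movel(knobpos(-.325),max_speed=.08,contact_N=5), r.read_eef_pos())
hand.set_gripper(.02,6)
print("w",r.read_width(),"dF",np.round(np.array(r.read_force())-f0,2))
hand.set_gripper(.02,20)
print("w",r.read_width(),"dF",np.round(np.array(r.read_force())-f0,2))
im,C,T=cloudshot("wrist","w2");print(r.read_t())
E
```

```text
False [0.49491061 0.16312434 0.12328951]
w 0.024203160976492583 dF [-1.73 -2.75  2.43]
w 0.023694102500087563 dF [-1.62 -4.01  3.94]
7.0583
```

View pics/w2.png

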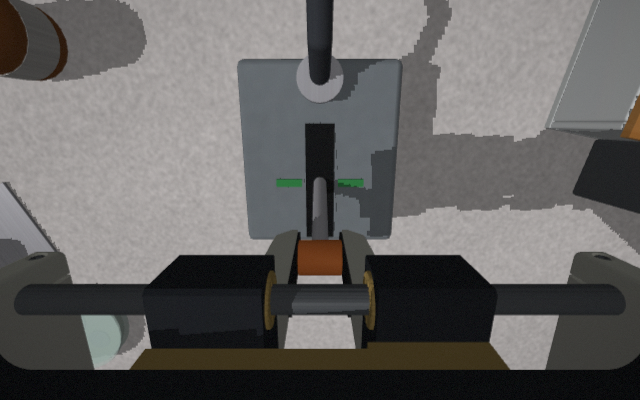

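The knob at (320,257) is pinched between the pads, with a width of 24 mm. Now I'll swing it along the arc to upright.

```bash
python3 - <<'E'
from h import *
f0=np.array(r.read_force())
for a in (-.16,0.0):
    r.movel(knobpos(a),max_speed=.06); print(a,np.round(r.read_force()-f0,2),r.read_eef_pos().round(4) if hasattr(r.read_eef_pos(),'round') else r.read_eef_pos(),r.read_width())
im,C,T=cloudshot("wrist","w3")
hand.set_gripper(.05)
p=knobpos(0,.13);r.movel(p,max_speed=.15)
r.goto([p[0]+.03,p[1],.33],down(LY-np.pi/2))
im,C,T=cloudshot("wrist","w4");marks("wrist",("dimmer_knob","dimmer_pivot"),C)
hsv=cv2.cvtColor(im,cv2.COLOR_BGR2HSV);X,Y,Z=C[...,0],C[...,1],C[...,2]
ly=np.array([-lx[1],lx[0]])
m=(X>.43)&(X<.58)&(Y>.12)&(Y<.2)&(hsv[...,0]<22)&(hsv[...,1]>130)&(Z>.1)&(Z<.17)
g=(X>.48)&(X<.56)&(Y>.12)&(Y<.2)&(hsv[...,0]>40)&(hsv[...,0]<85)&(hsv[...,1]>110)&(abs(Z-.056)<.01)
for k in (m,g):
    q=C[k][:,:2]-piv;print(k.sum(),np.percentile(q@lx,[2,50,98]).round(4),np.percentile(q@ly,[2,50,98]).round(4),np.percentile(C[k][:,2],[2,50,98]).round(4))
print(T[:3,3],r.read_t())
cv2.imwrite("pics/w4c.png",cv2.resize(im[110:240,240:420],None,fx=4,fy=4,interpolation=cv2.INTER_CUBIC))
E
```

```text
-0.16 [-0.  -0.3 -2.8] [0.5072 0.1618 0.1258] 0.02362621192072723
0.0 [ 1.32  0.01 -3.98] [0.5199 0.1608 0.1268] 0.02388517530933729
wrist dimmer_knob (np.int64(322), np.int64(211)) 0.89 [0.515 0.16  0.145]
wrist dimmer_pivot (np.int64(319), np.int64(189)) 0.56 [0.523 0.163 0.06 ]
297 [-0.0144 -0.0031  0.0041] [-0.0113  0.      0.0111] [0.1358 0.1432 0.1456]
96 [-0.0026  0.0004  0.0026] [-0.0326  0.0148  0.0318] [0.0548 0.0567 0.0584]
[0.62141134 0.15551054 0.48473695] 10.075
```

View pics/w4c.png

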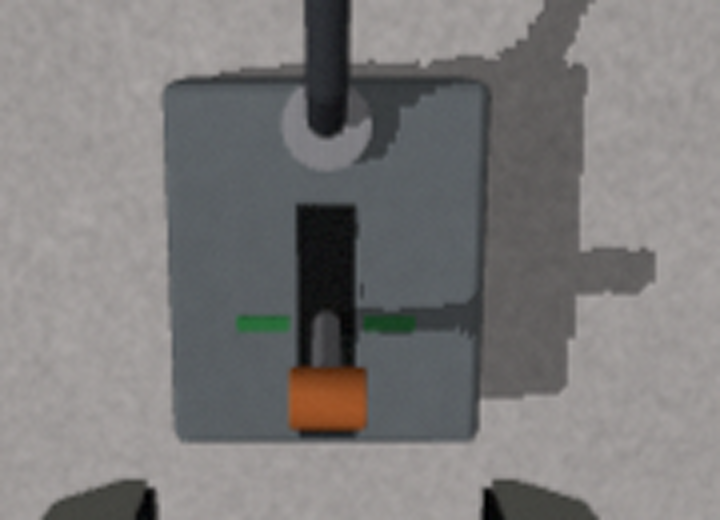

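View pics/w3.png

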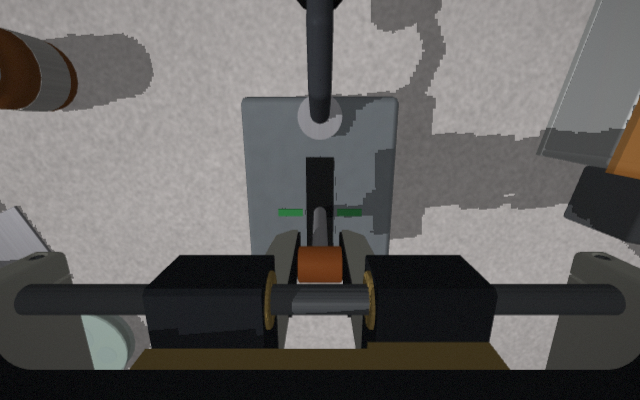

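```bash
python3 - <<'E'
from h import *
for f,rows in (("w4",None),("w1",None)):
    z=np.load(f+".npz");T=z["T"];im=z["im"];hsv=cv2.cvtColor(im,cv2.COLOR_BGR2HSV)
    ly=np.array([-lx[1],lx[0]])
    m=np.zeros(im.shape[:2],bool);m[190:228,300:345]=True
    m&=(hsv[...,0]<22)&(hsv[...,1]>110);v,u=np.nonzero(m)
    print(f,"knob px rows",v.min(),v.max(),"mean",v.mean(),"cols",u.min(),u.max())
    g=np.zeros(im.shape[:2],bool);g[175:200,290:360]=True
    g&=(hsv[...,0]>40)&(hsv[...,0]<85)&(hsv[...,1]>110);print("green",np.nonzero(g)[0].mean())
    print(" pred green",proj("wrist",[*piv,.056],T))
    t=np.linspace(0,2*np.pi,60)
    for a in (-.4,-.35,-.3,-.1,-.06,-.03,0,.03):
        c=piv+.08*np.sin(a)*lx;zc=.055+.08*np.cos(a)
        P=np.array([[*(c+.01*np.cos(k)*lx+s*ly),zc+.01*np.sin(k)] for k in t for s in (-.012,.012)])
        p=proj("wrist",P,T);print(a,p[:,1].min().round(2),p[:,1].max().round(2),p[:,1].mean().round(2))
E
```

```text
w4 knob px rows 201 217 mean 209.34076433121018 cols 312 331
green 190.4375
 pred green [320.71281577 190.40447905]
-0.4 218.75 234.11 226.3
-0.35 216.4 231.85 224.0
-0.3 213.93 229.47 221.57
-0.1 202.95 218.75 210.72
-0.06 200.58 216.41 208.37
-0.03 198.77 214.63 206.57
0 196.93 212.82 204.75
0.03 195.07 210.99 202.9
w1 knob px rows 208 224 mean 216.32155477031802 cols 308 326
green 184.13333333333333
 pred green [318.18608544 183.96025044]
-0.4 210.7 227.42 218.94
-0.35 208.3 225.12 216.58
-0.3 205.77 222.68 214.1
-0.1 194.57 211.81 203.07
-0.06 192.16 209.46 200.69
-0.03 190.32 207.66 198.87
0 188.46 205.83 197.02
0.03 186.58 203.99 195.16
```

Fitting the knob silhouette gives about -0.077 rad (217 px bottom edge against 213 expected), so it slipped a little in the grip. I'll regrip harder and finish the swing.

```bash
cat >> h.py <<'E'
def leverang(f):
    z=np.load(f+".npz");T=z["T"];im=z["im"];hsv=cv2.cvtColor(im,cv2.COLOR_BGR2HSV)
    c0=proj("wrist",[*piv,.135],T).astype(int)
    m=np.zeros(im.shape[:2],bool);m[c0[1]-14:c0[1]+22,c0[0]-20:c0[0]+24]=True
    m&=(hsv[...,0]<22)&(hsv[...,1]>110);v=np.nonzero(m)[0];ly=np.array([-lx[1],lx[0]])
    A=np.arange(-.5,.5,.005);e=[]
    for a in A:
        c=piv+.08*np.sin(a)*lx;zc=.055+.08*np.cos(a)
        P=np.array([[*(c+.01*np.cos(k)*lx+s*ly),zc+.01*np.sin(k)] for k in np.linspace(0,6.28,40) for s in (-.012,.012)])
        p=proj("wrist",P,T)[:,1];e.append(abs((p.min()+p.max())/2-v.mean()))
    return A[np.argmin(e)],v.min(),v.max()
E
python3 - <<'E'
from h import *
q=down(LY-np.pi/2)
hand.set_gripper(.05,45)
r.goto(knobpos(-.077,.05),q); r.movel(knobpos(-.077),max_speed=.08)
hand.set_gripper(.02,45); f0=np.array(r.read_force());print(r.read_width())
im,C,T=cloudshot("wrist","w5a")
r.movel(knobpos(0.0),max_speed=.04);print(np.round(r.read_force()-f0,2),r.read_eef_pos(),r.read_width())
im,C,T=cloudshot("wrist","w5b")
r.dwell(.2)
hand.set_gripper(.05)
p=knobpos(0,.13);r.movel(p,max_speed=.2)
r.goto([p[0]+.03,p[1],.33],q)
im,C,T=cloudshot("wrist","w6");print(leverang("w4"),leverang("w6"),r.read_t())
for k in("w2","w3","w5a","w5b"):
    z=np.load(k+".npz");hsv=cv2.cvtColor(z["im"],cv2.COLOR_BGR2HSV);m=np.zeros((400,640),bool);m[225:295,299:342]=1
    m&=(hsv[...,0]<14)&(hsv[...,1]>110);v=np.nonzero(m)[0];print(k,v.min(),v.max())
E
```

```text
0.023551928234063168
[-1.84  0.48  1.85] [0.51953825 0.16085402 0.12701521] 0.02374872122655129
(np.float64(-0.07499999999999962), np.int64(201), np.int64(217)) (np.float64(-0.01499999999999957), np.int64(198), np.int64(214)) 14.8
w2 239 274
w3 245 281
w5a 235 272
w5b 237 273
```

The lever now reads -0.015 rad, which is upright to within a degree. On to the box.

```bash
python3 - <<'E'
from h import *
BY=np.deg2rad(-15.9)
r.goto([.57,-.17,.36],down(BY-np.pi/2))
im,C,T=cloudshot("wrist","w7")
marks("wrist",("culture_box","cover_handle","cover_hinge","release_fin"),C)
hsv=cv2.cvtColor(im,cv2.COLOR_BGR2HSV);X,Y,Z=C[...,0],C[...,1],C[...,2]
m=(hsv[...,0]>8)&(hsv[...,0]<25)&(hsv[...,1]>130)&(abs(Z-.08)<.006)&(X>.4)&(X<.75)&(Y<0)&(Y>-.35)
print("cover",m.sum(),C[m].mean(0).round(4),cv2.minAreaRect(C[m][:,:2].astype(np.float32)))
m=((hsv[...,0]<6)|(hsv[...,0]>174))&(hsv[...,1]>150)&(Z>.06)&(Z<.11)&(X>.38)&(X<.55)&(Y<-.1)&(Y>-.35)
P=C[m];print("red",len(P),P.mean(0),np.percentile(P,[2,50,98],axis=0).round(4).tolist())
m=(Z>.1)&(Z<.125)&(X>.4)&(X<.65)&(Y<0)&(Y>-.3)
P=C[m];print("handle",len(P),np.percentile(P,[2,50,98],axis=0).round(4).tolist())
print(r.read_t())
E
```

```text
wrist culture_box (np.int64(319), np.int64(144)) 0.86 [ 0.608 -0.179  0.08 ]
wrist cover_handle (np.int64(321), np.int64(202)) 0.56 [ 0.531 -0.161  0.118]
wrist cover_handle (np.int64(112), np.int64(273)) 0.3 [ 0.617 -0.128  0.448]
wrist cover_hinge (np.int64(318), np.int64(82)) 0.67 [ 0.7   -0.204  0.001]
wrist release_fin (np.int64(374), np.int64(224)) 0.45 [ 0.471 -0.228  0.099]
cover 17481 [ 0.6013 -0.1811  0.0802] ((0.5844513177871704, -0.1761838048696518), (0.2215704321861267, 0.21538572013378143), 74.57036590576172)
red 140 [ 0.46666405 -0.23021949  0.08733632] [[0.4578, -0.237, 0.0662], [0.4679, -0.23, 0.0918], [0.4721, -0.2244, 0.0994]]
handle 253 [[0.5219, -0.1751, 0.1096], [0.5319, -0.1608, 0.1176], [0.5403, -0.1468, 0.1198]]
16.3083
```

View pics/w7.png

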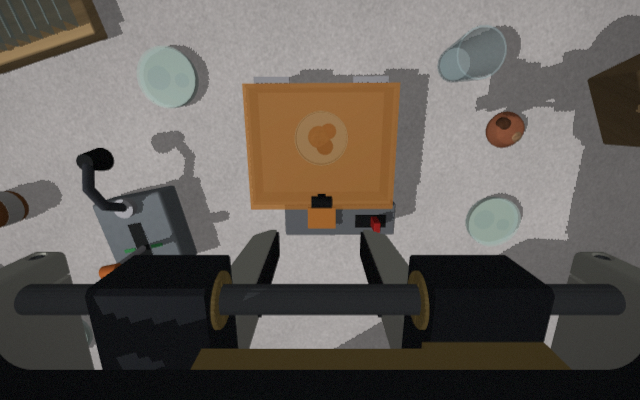

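The handle at (321,202) and fin at (376,224) match the fitted box: origin (0.602,-0.181), yaw about -15.5°. Grip the handle and tug gently.

```bash
cat >> h.py <<'E'
BY=np.deg2rad(-15.5);bx=np.array([np.cos(BY),np.sin(BY)]);by=np.array([-bx[1],bx[0]]);bo=np.array([.6025,-.1811])
QB=down(BY-np.pi/2)
def bw(x,y,z): p=bo+x*bx+y*by;return np.array([p[0],p[1],z])
def hpos(a,dz=0): # TCP, grasp point at the handle centre
    c,s=np.cos(a),np.sin(a)
    return bw(.09-.165*c+.036*s,0,.074+.165*s+.036*c-.008+dz)
E
python3 - <<'E'
from h import *
hand.set_gripper(.055,40)
r.goto(hpos(0,.06),QB)
print(r.movel(hpos(0),max_speed=.06,contact_N=6),r.read_eef_pos())
f0=np.array(r.read_force())
hand.set_gripper(.02,40);r.dwell(.1)
f1=np.array(r.read_force());print("w",r.read_width(),"close dF",(f1-f0).round(2))
z0=r.read_eef_pos()[2]
c=r.movel(hpos(.035),max_speed=.012,contact_N=8)
f2=np.array(r.read_force());print("contact",c,"dF",(f2-f1).round(2),"lift mm",(r.read_eef_pos()[2]-z0)*1e3,r.read_width())
cloudshot("wrist","w8")
print(r.read_t())
E
```

```text
False [ 0.53044629 -0.1611405   0.10236856]
w 0.029532584529352243 close dF [1.26 4.35 1.44]
contact True dF [ 2.07 -5.05 -4.24] lift mm 1.1103099277510742 0.02969309887112598
19.625
```

View pics/w8.png

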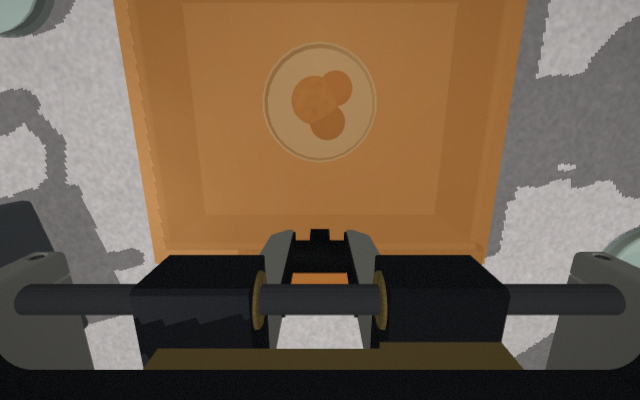

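The contact stop was partly lateral relaxation: Fz was only -4 N with 1.1 mm of lift. That isn't conclusive, so I'll continue in small steps while watching the vertical force.

```bash
python3 - <<'E'
from h import *
p=np.array(r.read_eef_pos()); 
F=np.array(r.read_force());print(F.round(2),p.round(4))
for a in (.009,.014,.019,.024,.029,.034):
    r.movel(hpos(a),max_speed=.012)
    f=np.array(r.read_force());print(a,f.round(2),((np.array(r.read_eef_pos())-hpos(0))*1e3).round(2))
    if f[2]<-11: break
print(r.read_t(),r.read_width())
E
```

```text
[ 3.43 -0.49 -2.45] [ 0.5306 -0.1605  0.1031]
0.009 [ 3.79  3.98 -3.16] [0.38 0.45 1.28]
0.014 [ 5.71  3.53 -9.76] [0.42 0.43 1.48]
0.019 [  8.27   1.55 -17.55] [0.42 0.44 1.62]
20.375 0.029806253346040368
```

The cover is caught: Fz rises to -17 N within about 2 mm of lift (the 0.01 rad play, then a stiff stop). I'll lower it, let go, and slide the release.

```bash
python3 - <<'E'
from h import *
r.movel(hpos(0),max_speed=.02);print(np.round(r.read_force(),2))
hand.set_gripper(.055)
r.movel(hpos(0,.07),max_speed=.15)
hand.set_gripper(.040,25)
fp=lambda y,dz=0:bw(-.120,-.085+y,.091-.008+dz)
r.movel(fp(0,.07),max_speed=.2)
f0=np.array(r.read_force())
print("contact",r.movel(fp(0),max_speed=.06,contact_N=6),r.read_eef_pos())
hand.set_gripper(.0,25)
print("w",r.read_width(),(r.read_force()-f0).round(2))
cloudshot("wrist","w9");print(r.read_t())
E
```

```text
[2.19 4.59 0.48]
contact False [ 0.46434136 -0.23106448  0.08335738]
w 0.009635449913691826 [-0.15  3.34  1.92]
25.0333
```

View pics/w9.png

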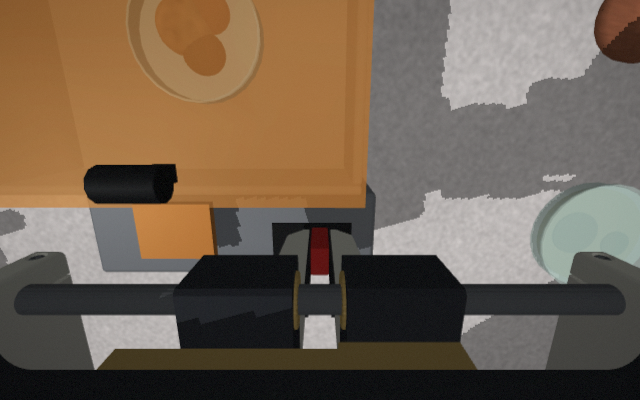

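The red fin at (320,250) is pinched, at 9.6 mm width. Now slide it in +y.

```bash
python3 - <<'E'
from h import *
fp=lambda y,dz=0:bw(-.120,-.085+y,.091-.008+dz)
f0=np.array(r.read_force())
for y in (.008,.013,.015,.0165,.018,.0195):
    r.movel(fp(y),max_speed=.03)
    f=np.array(r.read_force())-f0; p=np.array(r.read_eef_pos())[:2]-fp(0)[:2]
    print(y,"moved",(p@by*1e3).round(2),"F along",(f[:2]@by).round(2),f.round(1),r.read_width())
    if f[:2]@by<-16: break
cloudshot("wrist","w10")
hand.set_gripper(.04)
r.movel(fp(.016,.10),max_speed=.2)
im,C,T=cloudshot("wrist","w11");marks("wrist",("release_fin","cover_handle"),C)
hsv=cv2.cvtColor(im,cv2.COLOR_BGR2HSV);X,Y,Z=C[...,0],C[...,1],C[...,2]
m=((hsv[...,0]<6)|(hsv[...,0]>174))&(hsv[...,1]>150)&(Z>.088)&(Z<.11)&(X>.38)&(X<.55)&(Y<-.1)&(Y>-.35)
P=C[m][:,:2]-bo;print(len(P),"fin x",np.percentile(P@bx,[2,50,98]).round(4),"fin y",np.percentile(P@by,[2,50,98]).round(4),r.read_t())
E
```

```text
0.008 moved 8.28 F along -3.53 [-1.7 -3.2 -0.1] 0.009885960990860533
0.013 moved 13.23 F along -5.02 [-2.4 -4.5  0.9] 0.010163516048054974
0.015 moved 15.08 F along -6.56 [-4.1 -5.7  2.7] 0.00969768996763516
0.0165 moved 16.52 F along -6.95 [-4.4 -6.   2.4] 0.009648398401764931
0.018 moved 16.81 F along -17.73 [ -7.  -16.5   1.2] 0.010074489118772737
wrist release_fin (np.int64(320), np.int64(205)) 0.59 [ 0.469 -0.216  0.097]
wrist cover_handle (np.int64(230), np.int64(157)) 0.8 [ 0.53  -0.163  0.119]
218 fin x [-0.1279 -0.1191 -0.1128] fin y [-0.0732 -0.0688 -0.0645] 28.0667
```

View pics/w11.png

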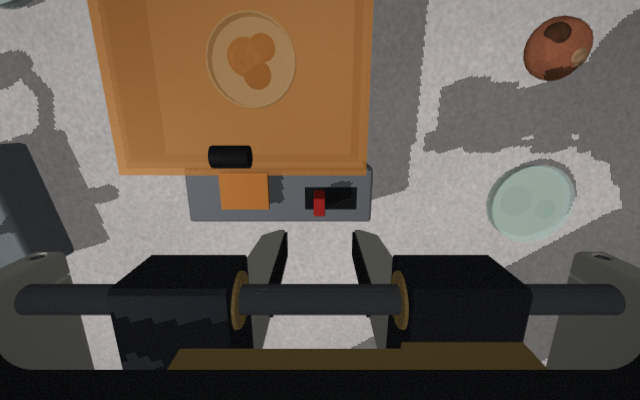

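The fin now sits at y = -69 mm, about 16 mm along and at its stop. I'll regrip the handle, test the lift, then raise the cover along its arc.

```bash
python3 - <<'E'
from h import *
hand.set_gripper(.055,45)
r.movel(hpos(0,.07),max_speed=.2)
print(r.movel(hpos(0),max_speed=.06,contact_N=8))
hand.set_gripper(.02,45);print("w",r.read_width())
f1=np.array(r.read_force())
for a in (.015,.03,.05):
    r.movel(hpos(a),max_speed=.015)
    f=np.array(r.read_force())-f1;print(a,f.round(2))
    if f[2]<-10: break
else:
    for a in (.1,.2,.3,.4,.5,.6,.7,.8,.9,.95):
        r.movel(hpos(a),max_speed=.07)
        f=np.array(r.read_force())-f1;print(a,f.round(2),round(r.read_width(),4))
        if np.linalg.norm(f)>25: break
print(r.read_t(),r.read_eef_pos(),hpos(.95))
for n in ("side","top","wrist"): cloudshot(n,n+"_e")
E
```

```text
False
w 0.02963206134973095
0.015 [ 2.59 -0.88 -5.44]
0.03 [ 3.31 -1.22 -6.63]
0.05 [ 3.49 -0.28 -5.7 ]
0.1 [ 1.56  0.16 -5.94] 0.0294
0.2 [ 2.07 -0.7  -4.62] 0.0294
0.3 [ 1.7   0.48 -4.97] 0.0299
0.4 [ 1.57  0.6  -5.21] 0.0296
0.5 [ 1.7   0.65 -4.41] 0.0297
0.6 [ 1.04  0.06 -4.78] 0.0294
0.7 [ 0.47  0.57 -4.82] 0.0295
0.8 [-0.06  0.71 -5.59] 0.03
0.9 [-0.21 -0.63 -4.27] 0.0299
0.95 [-0.87  0.34 -3.3 ] 0.0293
35.6583 [ 0.62496375 -0.18682019  0.22120079] [ 0.62495765 -0.18732806  0.22115415]
```

```bash
python3 - <<'E'
from h import *
im=cv2.imread("pics/side_e.png")[110:330,230:450]
a=cv2.resize(im,None,fx=2.6,fy=2.6,interpolation=cv2.INTER_CUBIC)
cv2.imwrite("pics/side_ec.png",a)
for n in ("side_e","top_e","wrist_e"):
    nm=n.split("_")[0];z=np.load(n+".npz");C=cloud(nm,z["d"],z["T"]);hsv=cv2.cvtColor(z["im"],cv2.COLOR_BGR2HSV)
    P=C.reshape(-1,3);q=P[:,:2]-bo;X=q@bx;Y=q@by;Z=P[:,2]
    m=((hsv[...,0]>8)&(hsv[...,0]<25)&(hsv[...,1]>120)).ravel()&(abs(Y)<.115)&(abs(Y)>.04)&(X<.1)&(X>-.13)&(Z>.06)&(Z<.3)
    if m.sum()<30: print(n,m.sum());continue
    ang=np.arctan2(Z[m]-.074,.09-X[m]);rr=np.hypot(Z[m]-.074,.09-X[m])
    print(n,m.sum(),np.percentile(ang[rr>.06],[10,50,90]).round(3))
E
```

```text
side_e 310 [0.997 1.023 1.06 ]
top_e 328 [0.949 0.962 0.99 ]
wrist_e 23114 [0.963 0.974 1.001]
```

View pics/side_ec.png

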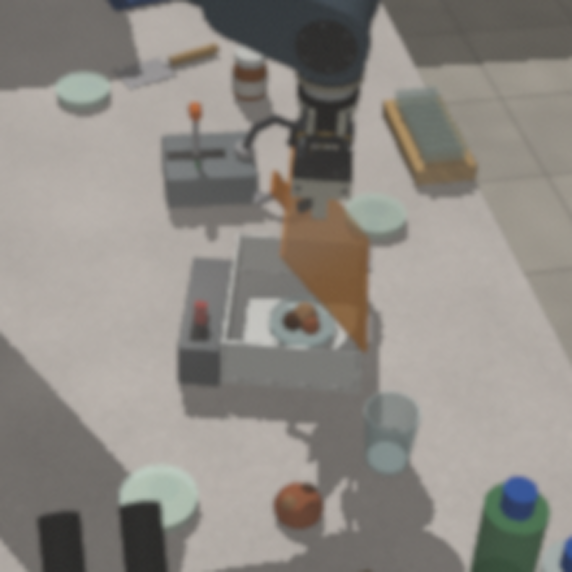

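View pics/wrist_e.png

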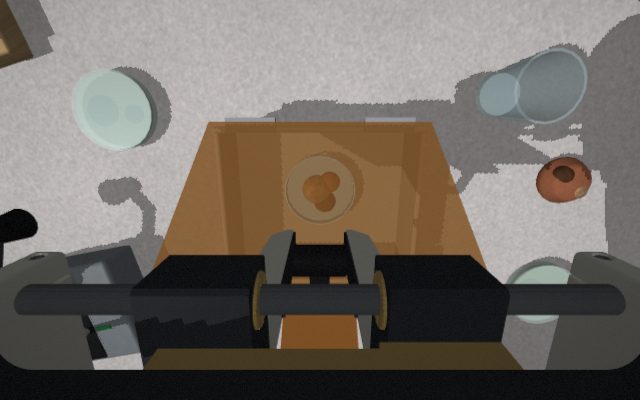

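View pics/top_e.png

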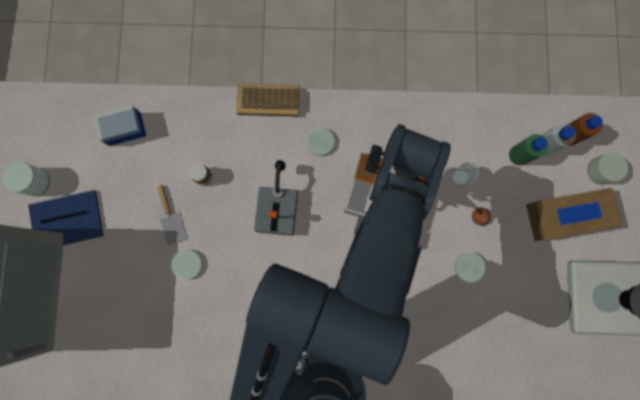

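The side view shows the cover standing open at the gripper, near crop (320,230), and the lever upright at (195,135). The top view shows the bystanders at the same pixels as before. Handing in.

```bash
python3 - <<'E'
from h import *
r.dwell(.3);print(r.read_width(),np.round(r.read_force(),1),r.read_eef_pos(),np.abs(r.read_qd()).max(),r.read_t())
r.job_done()
E
```

```text
0.02925216853803094 [-0.1  5.2 -2.7] [ 0.62481675 -0.18676724  0.22112006] 0.002050484607612716 36.1083
the job is handed in; nothing more can be done
```

The job is done and handed in at about 36 s of the 72 s allowed: the dimmer is upright and the gripper is holding the cover open at about 55°.

- **Dimmer:** the lever slipped in the first grip and stopped at about -0.075 rad. I gripped it harder and finished the swing; the wrist camera then read about -0.015 rad, and I left it there.
- **Tug on the cover:** the first pull stopped early on sideways force, so it didn't tell me anything. Pulling on in small steps, the vertical pull rose to about 17.5 N within 2 mm of lift, so the catch had caught. That is slightly above the suggested 15 N but well under the 40 N that does damage. I then lowered the cover and let go.
- **Release:** I slid the red fin until it met its stop. The camera put it about 16 mm along.
- **Opening:** the freed cover came up with about 5 N at the handle. My angle estimates disagreed a little: top camera 0.96 rad, wrist 0.97, side 1.02, and 0.95 commanded. All are above the 0.785 rad (45°) needed.
- **Last checks:** the grip was still on the handle (29 mm wide) and the arm was still. In the top view, the bystanders I could see were where they started.

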